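# Dispense one gem jar with a full plunger stroke

### The arm

A 7-joint arm with a two-finger parallel gripper is mounted at the origin on the work surface; the furniture and walls round the work are solid. World frame = base frame: x ahead of the robot, y to its left, z up, the work surface at z = 0. Lengths are in m, angles in degrees, forces in N, time in s.
With the tool pointing down it reaches from about 0.4 to 0.85 m from the base axis. Payload 4.4 kg.
Tool frame: the origin (TCP) lies at the centre of the arm's flange, where the gripper is bolted on; the fingertips stand 199 mm ahead of it and the grasp point (between the pads) lies 180 mm ahead of it; x points along the fingers, y is the direction in which the jaws open and shut, and the axes are right-handed (so a half turn about x gives the same grasp; the last joint's range is limited). The gripper opens to 94 mm and grips with 3 to 60 N. Pads are 16 mm wide; open, the fingers measure 119 mm over their backs; the gripper's body (75 mm by 177 mm) begins 78 mm behind the grasp point.
Start: joints at [-77.739, 36.005, 2.206, 86.941, -1.547, 57.084, -1.146], TCP at [0.179, 0.625, 0.405] pointing down, gripper open.
Joint ranges: [-175.42, 175.42], [-21.48, 121.26], [-71.46, 75.88], [10.55, 141.38], [-63.04, 243.04], [13.31, 113.54], [-168.57, 168.57]. Speed limits (degrees/s): [147.25, 147.25, 180, 180, 180, 180, 180].

### API

Orientations are given as a 3x3 rotation matrix whose columns are the frame's x, y, z axes.
In Python, from station import manip gives the robot as it stands. The module is installed in compiled form; this text tells all that it offers.
- The arm moves only by the shell command python3 -m handwheel 'ROWS'. ROWS is JSON, a list of rows, each an object of numbers: "ax", "ay", "az": the turn, a rotation vector about the world's x, y, z in units of 5 degrees (1.0 is 5 degrees); "dx", "dy", "dz": the shift along the world's x, y, z in units of 40 mm (1.0 is 40 mm); "gripper": the finger opening in mm, from 0 to 94. A call has 1 to 12 rows; each row is the pose to reach, as a shift and turn from the pose commanded when the call began; what a row does not reach only later rows make up. A row lasts 1/10 s, in which the tool goes at most 50 mm and 8.59 degrees, less where a joint would pass 70% of its speed; a pose out of reach is approached as far as the arm can. A call with a gripper value outside its range is refused whole. The fingers move at their own pace and stop on an object; the grip force is fixed at half the most. Time passes only in rows, so rows that repeat a pose let the fingers close. It gives the time, the measured TCP pose, the force and the opening at its end, in the units of the state.
- manip.observe(): the state, without advancing time (a new reading comes with each control period).
- manip.capture(name): name is "scene" or "top" or "wrist"; returns a dict with "frame" (480x640x3 uint8, red, green, blue), "z_map" (480x640 float32, m along the optical axis (not along the pixel's ray), 0 where there is no reading), "fx", "fy", "cx", "cy" (pixels), "origin" and "orientation" of the camera in the world; the wrist camera has in their place "hand_eye" (4x4, takes a point from camera to tool coordinates, whose origin is the TCP and whose axes are the tool frame's). Camera axes: x right, y up, looking along -z (the intrinsics and any distortion apply to the point x, -y, -z); pixel columns grow to the right and rows downward; lengths in m; the calibration is good to about 2 mm. The wrist camera is an equidistant fisheye: a pixel r from the principal point sees the ray r / f radians off the axis. A picture is of the moment at which its call begins: read the wrist's pose just before it.
- manip.close_job(): hands the job in, once; it reports no verdict.
Trained networks look in the newest picture that a camera, given by its name, has taken for a name from the list of things; names that differ only in an ending like _2 or _b are one class to them, and where a whole thing is asked for, a point or a joint stands for the part that bears it (a point fixed in the world has none). Each returns a list of dicts, best first, with "conf" (0 to 1); they miss things now and then, are a little off and sometimes report something else, mostly with a low value. They report only what shows in the picture. A call takes as long as a camera call.
- manip.boxes_of(label, camera): "extent" ([left, top, right, bottom] in pixels, round what is visible of it).
- manip.spot_point(label, camera): "xy" ([column, row] in pixels: a listed point, or the origin of a listed thing).
The state is a dict: "time_s": time; "qpos": joint angles; "dq": joint speeds; "joint_efforts": joint torques, N m; "eef_pos": TCP position; "tool_rot": TCP orientation; "force": force on the tool from outside, world axes, zero at the start; "wrist_torque": the same for the moment, N m; "finger_gap": opening from 0.0 (shut) to 1.0 (fully open).
Only numpy, scipy, OpenCV 4.12 (cv2) and the standard library are available. Lean on these libraries where they do the work, as an engineer would, in place of code of your own. Each camera call takes 0.05 s, during which the arm holds its last target.

### The job

A customer wants one gem jar: press the plunger of the jar dispenser (the one with the clear magazine holding a stack of jars) straight down to its stop, once, and let it come all the way up again, so that the bottom jar stands out on the chute and the next one has dropped into its place. Do not press the tag punch that stands beside it.

Things in the scene. Friction and masses are not known exactly. Their poses are not given: they have to be found in the camera images.
- dispenser: jar dispenser, fixed, 200 (x) x 70 x 151 mm high: open chute at the front (-x), clear square magazine 102 mm high in the middle with 3 stacked jars, grey housing 100 mm high at the rear with the plunger on top. Origin: centre of the underside, below the magazine; x from chute to plunger, z up. Floor 10 mm above the origin; chute to x = -95 mm, lip at its end. The plunger's stroke shoves the bottom jar out along -x, its centre to 43 mm or more before the origin
- plunger (a joint): travel of the dispenser's plunger straight down: 0 = up (at rest), 0.028 m = bottomed on its stop. Its spring pushes back with 4 N at the top rising to about 10 N at the stop, plus about 1 N at 0.05 m/s, and brings it up by itself when let go
- plunger_top (a point): centre of the top of the dispenser's plunger cap, a black round cap 44 mm across and 15 mm thick, on a steel rod; this point moves with the plunger. At rest it lies 60 mm behind (+x) the dispenser's origin and 151 mm above the table, at the stop 123 mm above the table
- jar_first: bottom jar of the stack, a black round gem jar with clear top, 33 mm across, 22 mm high, loose; origin: centre of its underside
- jar_second: the next jar, same shape and size, standing on the bottom one at the start; a third stands on top of it
- punch_plunger (a joint): travel of the tag punch's plunger: 0 = up, 0.028 m = down. The punch is fixed beside the dispenser, on its left or right: a grey C-shaped frame, 150 x 66 mm, with an open throat and no jars; its black cap is the same as the dispenser's and as high (151 mm), but stands over the front part of its base

How it is judged (in metres and radians):
On the way:
1. the dispenser's plunger is pressed to its stop (within 3 mm) (value of joint plunger above 0.025 m), for 0.05 s.
At the end, for the whole second after the job is handed in: Plunger up (within 3 mm). First jar upright (11 degrees) on the chute floor, centre 36 to 85 mm in front of the dispenser's origin, within 15 mm of its middle line; second jar upright on the magazine floor, within 12 mm of the origin along the chute; both at rest (value of joint plunger below 0.003 m and x of jar_first in the frame of dispenser between -0.085 and -0.036 m and y of jar_first in the frame of dispenser between -0.015 and 0.015 m and z of each of jar_first, jar_second in the frame of dispenser below 0.016 m and angle between each of jar_first, jar_second's own z axis and vertical below 0.2 rad and linear speed of each of jar_first, jar_second below 0.02 m/s and x of jar_second in the frame of dispenser between -0.012 and 0.012 m); the robot touches nothing.
It fails at once if the tag punch is pressed by more than 5 mm (value of joint punch_plunger above 0.005 m).
It also fails if it takes over 27 s, if anything falls off the work surface, if the arm or the gripper's body presses on something with over 40 N, if the wrist force passes 120 N, or if a joint passes its speed limit or range.

## Working session

There is one attempt and no reset: what is moved stays moved. The work goes in short steps, Python scripts to look and compute and a shell command to move; the robot and the scene stay as the last step left them, time stands still between calls to the robot, and variables do not carry over. Pictures are saved under pics/ and viewed, and the job is handed in when it is done.

```bash
mkdir -p pics; cat > h.py <<'E'
import numpy as np, cv2
from station import manip
def w(c,u,v,z):
    p=np.array([(u-c['cx'])/c['fx']*z,-(v-c['cy'])/c['fy']*z,-z])
    return np.array(c['origin'])+np.array(c['orientation'])@p
def save(c,n): cv2.imwrite('pics/'+n,cv2.cvtColor(c['frame'],cv2.COLOR_RGB2BGR))
E
python3 - <<'E'
from h import *
s=manip.observe();print(s['time_s'],s['eef_pos'],s['tool_rot'],s['finger_gap'])
for n in ('scene','top'):
    c=manip.capture(n);save(c,n+'1.png');np.save(n+'.npy',c,allow_pickle=True)
    print(n,c['origin'],[k for k in c])
    for l in ('plunger_top','dispenser','jar_first'):
        for d in manip.spot_point(l,n)[:3]:
            u,v=d['xy'];z=c['z_map'][int(v),int(u)];print(l,d,z,w(c,u,v,z))
    print(manip.boxes_of('punch_plunger',n)[:2],manip.boxes_of('dispenser',n)[:2])
E
```

```text
0.0 [0.17938711 0.62445727 0.40379647] [[-4.83295904e-04  2.76124871e-01  9.61121648e-01]
 [-1.76242085e-03  9.61120032e-01 -2.76125293e-01]
 [-9.99998330e-01 -1.82735105e-03  2.21428542e-05]] 1.001861492396238
scene [-0.1167604  -0.62404958  0.74562712] ['frame', 'z_map', 'fx', 'fy', 'cx', 'cy', 'origin', 'orientation']
plunger_top {'xy': [390.1, 259.6], 'conf': 0.91} 0.9773348 [ 0.50003482 -0.14485662  0.14785809]
dispenser {'xy': [364.7, 349.8], 'conf': 0.73} 0.99319774 [ 0.42200196 -0.16992194  0.02121817]
jar_first {'xy': [364.5, 348.4], 'conf': 0.56} 0.9918491 [ 0.42195361 -0.16936761  0.0240112 ]
[{'extent': [221.6, 201.3, 253.9, 260.7], 'conf': 0.96}] [{'extent': [315.3, 255.0, 416.4, 397.5], 'conf': 0.89}]
top [0.39763394 0.01513062 1.21133021] ['frame', 'z_map', 'fx', 'fy', 'cx', 'cy', 'origin', 'orientation']
dispenser {'xy': [408.7, 249.6], 'conf': 0.57} 1.1481012 [ 0.43928027 -0.14763439  0.06513985]
[{'extent': [239.5, 254.0, 262.8, 281.3], 'conf': 0.95}] [{'extent': [377.7, 193.3, 440.7, 309.0], 'conf': 0.65}]
```

View pics/scene1.png

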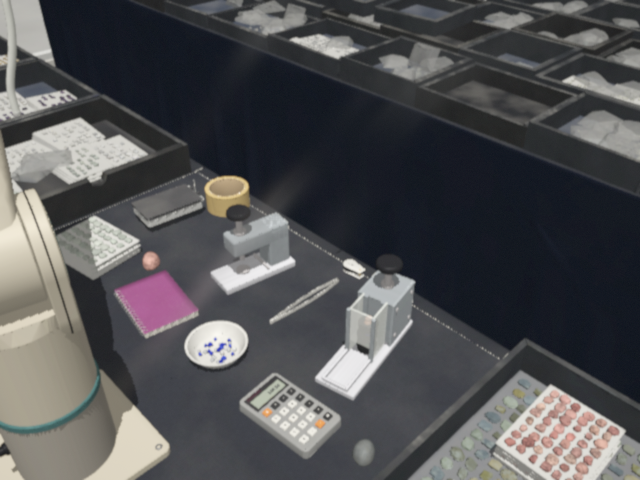

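View pics/top1.png

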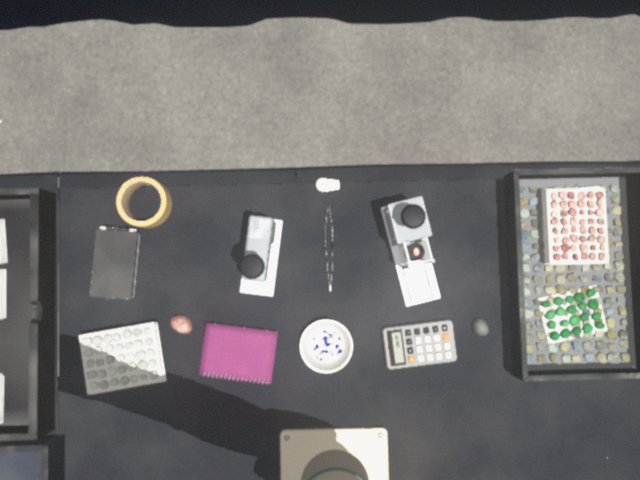

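The dispenser is on the right, with its cap at about (413,216) in top and (389,264) in scene. The punch is on the left, cap at about (252,265) in top. Next I'll locate the cap and the wall.

```bash
python3 - <<'E'
from h import *
def cloud(n):
    c=np.load(n+'.npy',allow_pickle=True).item();z=c['z_map'].astype(float)
    v,u=np.mgrid[0:480,0:640]
    p=np.stack([(u-c['cx'])/c['fx']*z,-(v-c['cy'])/c['fy']*z,-z],-1)@np.array(c['orientation']).T+np.array(c['origin'])
    p[z==0]=np.nan
    return p,c
for n in ('top','scene'):
    P,c=cloud(n)
    m=(P[...,2]>.135)&(P[...,2]<.17)&(P[...,0]<.62)&(P[...,0]>.35)
    k,l,st,ce=cv2.connectedComponentsWithStats(m.astype(np.uint8))
    for i in range(1,k):
        if st[i,4]>40:
            q=P[l==i]; t=q[q[:,2]>np.median(q[:,2])-.006]; print(n,st[i],'med',np.median(q,0),'bbox mid',(t.min(0)+t.max(0))/2,np.ptp(t,axis=0))
    if n=='top':
        for u in (350,413,470):
            print([np.round(P[v,u],3).tolist() for v in (20,60,100,140,160,166,172,178,185)])
        m=(P[...,2]>.07)&(P[...,2]<.115)&(np.abs(P[...,1]+.15)<.07)&(P[...,0]<.6)&(P[...,0]>.35)
        q=P[m][:,:2].astype(np.float32);print('housing',cv2.minAreaRect(q))
        m=(P[...,2]>.004)&(P[...,2]<.03)&(np.abs(P[...,1]+.17)<.07)&(P[...,0]<.43)&(P[...,0]>.32)
        print('chute',cv2.minAreaRect(P[m][:,:2].astype(np.float32)))
        print('tray x>',np.round(P[250,500:530:4],3).tolist(), 'max z near', np.nanmax(P[...,2][170:330,300:510]))
E
```

```text
top [401 204  25  25 484] med [ 0.49495741 -0.14460559  0.14948642] bbox mid [ 0.49561309 -0.14547705  0.14969748] [0.04070371 0.04224015 0.01238943]
top [240 254  25  25 497] med [0.41395347 0.13513848 0.14943623] bbox mid [0.41396051 0.13554472 0.14962642] [0.04155148 0.04185092 0.01136073]
[[1.214, -0.093, -0.728], [1.091, -0.091, -0.754], [0.96, -0.088, -0.757], [0.827, -0.085, -0.752], [0.76, -0.083, -0.743], [0.611, -0.046, -0.007], [0.598, -0.045, -0.0], [0.586, -0.044, 0.004], [0.572, -0.044, 0.001]]
[[1.209, -0.297, -0.726], [1.083, -0.295, -0.742], [0.953, -0.292, -0.747], [0.821, -0.287, -0.743], [0.756, -0.285, -0.743], [0.607, -0.17, 0.004], [0.596, -0.17, -0.0], [0.583, -0.169, 0.003], [0.57, -0.169, 0.001]]
[[1.215, -0.486, -0.747], [1.082, -0.482, -0.75], [0.953, -0.48, -0.761], [0.817, -0.471, -0.743], [0.754, -0.471, -0.754], [0.605, -0.284, 0.0], [0.593, -0.283, 0.004], [0.581, -0.283, 0.002], [0.567, -0.283, -0.0]]
housing ((0.46960020065307617, -0.15062277019023895), (0.12180139124393463, 0.06815250962972641), 13.285348892211914)
chute ((0.3751838803291321, -0.170493483543396), (0.13902457058429718, 0.1095045655965805), 89.61976623535156)
tray x> [[0.437, -0.337, 0.0], [0.437, -0.344, 0.003], [0.436, -0.349, 0.014], [0.435, -0.348, 0.041], [0.434, -0.351, 0.057], [0.434, -0.355, 0.066], [0.436, -0.382, 0.009], [0.435, -0.39, 0.008]] max z near 0.15589219877961202
scene [  6  66  10  16 118] med [0.3847984  1.04222426 0.15339959] bbox mid [0.38884979 1.04158706 0.15873925] [0.02664467 0.0195642  0.02192348]
scene [226 205  25  17 346] med [0.4102743  0.12842622 0.14771973] bbox mid [0.41246512 0.13269454 0.14670527] [0.04262953 0.04121524 0.00996833]
scene [375 254  28  21 455] med [ 0.49013446 -0.15078876  0.1477837 ] bbox mid [ 0.49437071 -0.14762417  0.14710451] [0.04206781 0.04121734 0.01062709]
```

```bash
python3 -m handwheel '[{"dx":1.0,"dy":-0.7,"dz":0.3,"gripper":0},{"dx":2.0,"dy":-1.5,"dz":0.5,"gripper":0},{"dx":3.0,"dy":-2.3,"dz":0.5,"gripper":0},{"dx":4.0,"dy":-3.1,"dz":0.5,"gripper":0},{"dx":5.0,"dy":-4.0,"dz":0.5,"gripper":0},{"dx":6.0,"dy":-5.0,"dz":0.5,"gripper":0},{"dx":7.0,"dy":-6.0,"dz":0.5,"gripper":0},{"dx":7.5,"dy":-7.0,"dz":0.5,"gripper":0},{"dx":7.5,"dy":-8.0,"dz":0.5,"gripper":0},{"dx":7.5,"dy":-9.0,"dz":0.5,"gripper":0},{"dx":7.6,"dy":-10.0,"dz":0.5,"gripper":0},{"dx":7.7,"dy":-11.0,"dz":0.5,"gripper":0}]'
```

```text
validation failed for argument at $[0]...
```

```bash
python3 -m handwheel '[{"ax":0,"ay":0,"az":0,"dx":1.0,"dy":-0.7,"dz":0.3,"gripper":0},{"ax":0,"ay":0,"az":0,"dx":2.0,"dy":-1.5,"dz":0.5,"gripper":0},{"ax":0,"ay":0,"az":0,"dx":3.0,"dy":-2.3,"dz":0.5,"gripper":0},{"ax":0,"ay":0,"az":0,"dx":4.0,"dy":-3.1,"dz":0.5,"gripper":0}]'
```

```text
time_s: 1.0
eef_pos: [0.3372, 0.5024, 0.4252]
tool_rot: [[0.001, 0.276, 0.961], [0.001, 0.961, -0.276], [-1.0, 0.001, 0.0]]
force: [1.3, 0.9, 0.4]
finger_gap: 0.695
```

```bash
python3 -m handwheel '[{"ax":0,"ay":0,"az":0,"dx":1.0,"dy":-0.7,"dz":0,"gripper":0},{"ax":0,"ay":0,"az":0,"dx":2.0,"dy":-1.5,"dz":0,"gripper":0},{"ax":0,"ay":0,"az":0,"dx":3.0,"dy":-2.4,"dz":0,"gripper":0},{"ax":0,"ay":0,"az":0,"dx":3.5,"dy":-3.4,"dz":0,"gripper":0},{"ax":0,"ay":0,"az":0,"dx":3.6,"dy":-4.5,"dz":0,"gripper":0},{"ax":0,"ay":0,"az":0,"dx":3.7,"dy":-5.7,"dz":0,"gripper":0},{"ax":0,"ay":0,"az":0,"dx":3.8,"dy":-6.9,"dz":0,"gripper":0},{"ax":0,"ay":0,"az":0,"dx":3.9,"dy":-8.1,"dz":0,"gripper":0},{"ax":0,"ay":0,"az":0,"dx":3.9,"dy":-9.3,"dz":0,"gripper":0},{"ax":0,"ay":0,"az":0,"dx":3.9,"dy":-10.5,"dz":0,"gripper":0},{"ax":0,"ay":0,"az":0,"dx":3.9,"dy":-11.7,"dz":0,"gripper":0},{"ax":0,"ay":0,"az":0,"dx":3.9,"dy":-12.9,"dz":0,"gripper":0}]'
```

```text
time_s: 2.2
eef_pos: [0.4917, -0.0143, 0.425]
tool_rot: [[0.001, 0.276, 0.961], [0.0, 0.961, -0.276], [-1.0, 0.0, 0.001]]
force: [0.5, 0.4, 0.2]
finger_gap: 0.004
```

```bash
python3 -m handwheel '[{"ax":0,"ay":0,"az":0,"dx":0,"dy":-1.1,"dz":0,"gripper":0},{"ax":0,"ay":0,"az":0,"dx":0,"dy":-2.2,"dz":0,"gripper":0},{"ax":0,"ay":0,"az":0,"dx":0,"dy":-3.2,"dz":-0.4,"gripper":0},{"ax":0,"ay":0,"az":0,"dx":0,"dy":-3.2,"dz":-1.2,"gripper":0},{"ax":0,"ay":0,"az":0,"dx":0,"dy":-3.2,"dz":-1.2,"gripper":0},{"ax":0,"ay":0,"az":0,"dx":0,"dy":-3.2,"dz":-1.2,"gripper":0}]'
python3 - <<'E'
from h import *
for n in ('scene','top'):
    c=manip.capture(n);im=cv2.cvtColor(c['frame'],cv2.COLOR_RGB2BGR)
    im=im[190:420,250:500] if n=='scene' else im[150:350,310:530]
    cv2.imwrite('pics/%s2.png'%n,cv2.resize(im,None,fx=2.5,fy=2.5))
E
```

```text
time_s: 2.8
eef_pos: [0.492, -0.1398, 0.3768]
tool_rot: [[-0.001, 0.275, 0.961], [0.001, 0.961, -0.275], [-1.0, 0.001, -0.001]]
force: [0.4, 0.4, 0.5]
finger_gap: 0.003
```

View pics/scene2.png

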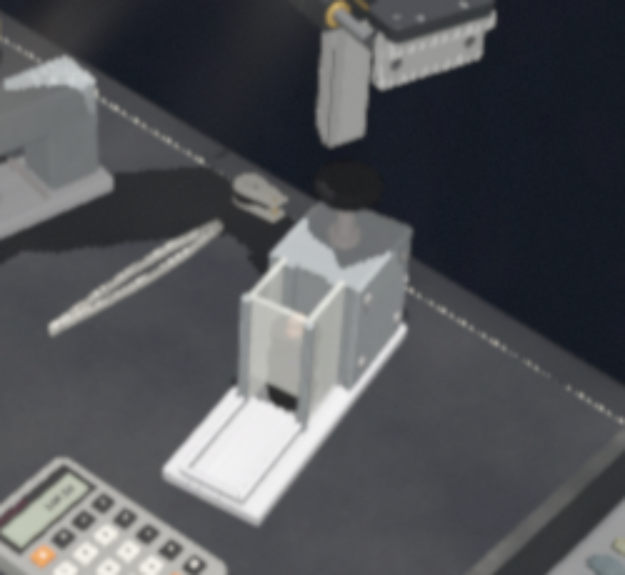

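The closed fingers hang over the cap, which sits at about (348,185) in the crop. They are a few mm off towards +y, so I'll correct that and go down.

```bash
python3 -m handwheel '[{"ax":0,"ay":0,"az":0,"dx":0.1,"dy":-0.14,"dz":0,"gripper":0},{"ax":0,"ay":0,"az":0,"dx":0.1,"dy":-0.14,"dz":-0.3,"gripper":0},{"ax":0,"ay":0,"az":0,"dx":0.1,"dy":-0.14,"dz":-0.5,"gripper":0},{"ax":0,"ay":0,"az":0,"dx":0.1,"dy":-0.14,"dz":-0.65,"gripper":0},{"ax":0,"ay":0,"az":0,"dx":0.1,"dy":-0.14,"dz":-0.8,"gripper":0},{"ax":0,"ay":0,"az":0,"dx":0.1,"dy":-0.14,"dz":-0.92,"gripper":0},{"ax":0,"ay":0,"az":0,"dx":0.1,"dy":-0.14,"dz":-1.04,"gripper":0},{"ax":0,"ay":0,"az":0,"dx":0.1,"dy":-0.14,"dz":-1.16,"gripper":0},{"ax":0,"ay":0,"az":0,"dx":0.1,"dy":-0.14,"dz":-1.25,"gripper":0},{"ax":0,"ay":0,"az":0,"dx":0.1,"dy":-0.14,"dz":-1.25,"gripper":0}]'
```

```text
time_s: 3.9
eef_pos: [0.4957, -0.1458, 0.3266]
tool_rot: [[-0.001, 0.276, 0.961], [0.001, 0.961, -0.276], [-1.0, 0.0, -0.001]]
force: [-2.4, 0.9, 8.6]
finger_gap: 0.008
```

```bash
python3 -m handwheel '[{"ax":0,"ay":0,"az":0,"dx":0,"dy":0,"dz":-0.06,"gripper":0},{"ax":0,"ay":0,"az":0,"dx":0,"dy":0,"dz":-0.12,"gripper":0},{"ax":0,"ay":0,"az":0,"dx":0,"dy":0,"dz":-0.12,"gripper":0},{"ax":0,"ay":0,"az":0,"dx":0,"dy":0,"dz":-0.12,"gripper":0}]'
```

```text
time_s: 4.3
eef_pos: [0.4956, -0.1458, 0.3223]
tool_rot: [[-0.001, 0.276, 0.961], [0.001, 0.961, -0.276], [-1.0, 0.0, -0.001]]
force: [-2.3, 1.4, 9.1]
finger_gap: 0.006
```

```bash
python3 -m handwheel '[{"ax":0,"ay":0,"az":0,"dx":0,"dy":0,"dz":-0.06,"gripper":0},{"ax":0,"ay":0,"az":0,"dx":0,"dy":0,"dz":-0.06,"gripper":0}]'
```

```text
time_s: 4.5
eef_pos: [0.4956, -0.1459, 0.3219]
tool_rot: [[0.0, 0.276, 0.961], [0.001, 0.961, -0.276], [-1.0, 0.001, 0.0]]
force: [-7.5, 2.7, 27.9]
finger_gap: 0.002
```

The force jumped to 28 N, so the plunger is on its stop (tip at 0.123 m). I'll hold for one row, then lift.

```bash
python3 -m handwheel '[{"ax":0,"ay":0,"az":0,"dx":0,"dy":0,"dz":0,"gripper":0},{"ax":0,"ay":0,"az":0,"dx":0,"dy":0,"dz":0.15,"gripper":0},{"ax":0,"ay":0,"az":0,"dx":0,"dy":0,"dz":0.3,"gripper":0},{"ax":0,"ay":0,"az":0,"dx":0,"dy":0,"dz":0.45,"gripper":0},{"ax":0,"ay":0,"az":0,"dx":0,"dy":0,"dz":0.6,"gripper":0},{"ax":0,"ay":0,"az":0,"dx":0,"dy":0,"dz":0.75,"gripper":0},{"ax":0,"ay":0,"az":0,"dx":0,"dy":0,"dz":1.0,"gripper":0},{"ax":0,"ay":0,"az":0,"dx":0,"dy":0,"dz":1.6,"gripper":0},{"ax":0,"ay":0,"az":0,"dx":0,"dy":0,"dz":2.4,"gripper":0},{"ax":0,"ay":0,"az":0,"dx":0,"dy":0,"dz":2.8,"gripper":0},{"ax":0,"ay":0,"az":0,"dx":0,"dy":0.6,"dz":2.8,"gripper":0},{"ax":0,"ay":0,"az":0,"dx":0,"dy":1.6,"dz":2.8,"gripper":0}]'
python3 - <<'E'
from h import *
for n in ('scene','top'):
    c=manip.capture(n);im=cv2.cvtColor(c['frame'],cv2.COLOR_RGB2BGR)
    im=im[190:420,250:500] if n=='scene' else im[150:350,310:530]
    cv2.imwrite('pics/%s3.png'%n,cv2.resize(im,None,fx=2.5,fy=2.5,interpolation=cv2.INTER_CUBIC))
    np.save(n+'3.npy',c,allow_pickle=True)
    for l in ('plunger_top','jar_first'):
        for d in manip.spot_point(l,n)[:3]:
            u,v=d['xy'];z=c['z_map'][int(v),int(u)];print(n,l,d,w(c,u,v,z))
E
```

```text
time_s: 5.7
eef_pos: [0.4962, -0.084, 0.4325]
tool_rot: [[0.003, 0.282, 0.959], [-0.002, 0.959, -0.282], [-1.0, -0.001, 0.003]]
force: [0.8, 1.3, 0.5]
finger_gap: 0.007
scene plunger_top {'xy': [387.0, 259.1], 'conf': 0.76} [ 0.49899703 -0.139433    0.14639238]
scene jar_first {'xy': [351.5, 363.6], 'conf': 0.75} [ 0.38576123 -0.17533986  0.02069681]
```

View pics/scene3.png

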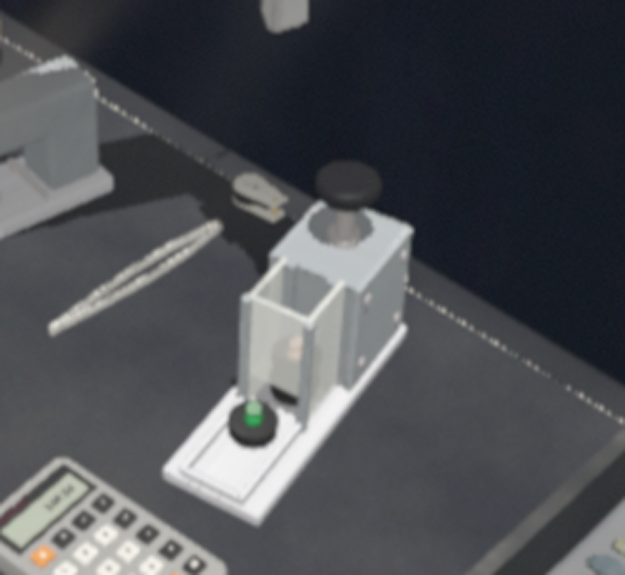

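View pics/top3.png

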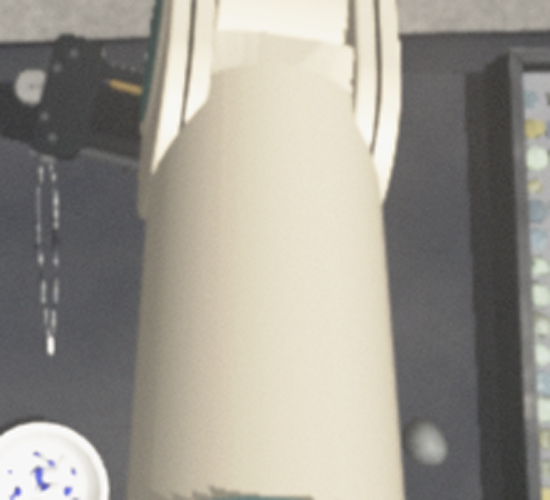

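The first jar stands on the chute at about (253,420) in the crop. The cap is up and a dark jar base shows at the magazine floor. The arm blocks the top view, so I'll move it aside to check.

```bash
python3 -m handwheel '[{"ax":0,"ay":0,"az":0,"dx":0,"dy":1.0,"dz":0,"gripper":0},{"ax":0,"ay":0,"az":0,"dx":0,"dy":2.0,"dz":0,"gripper":0},{"ax":0,"ay":0,"az":0,"dx":0,"dy":3.0,"dz":0,"gripper":0},{"ax":0,"ay":0,"az":0,"dx":0,"dy":4.0,"dz":0,"gripper":0},{"ax":0,"ay":0,"az":0,"dx":0,"dy":5.0,"dz":0,"gripper":0},{"ax":0,"ay":0,"az":0,"dx":0,"dy":6.0,"dz":0,"gripper":0},{"ax":0,"ay":0,"az":0,"dx":0,"dy":7.0,"dz":0,"gripper":0},{"ax":0,"ay":0,"az":0,"dx":0,"dy":7.0,"dz":0,"gripper":0},{"ax":0,"ay":0,"az":0,"dx":0,"dy":7.0,"dz":0,"gripper":0},{"ax":0,"ay":0,"az":0,"dx":0,"dy":7.0,"dz":0,"gripper":0}]'
python3 - <<'E'
from h import *
c=manip.capture('top');im=cv2.cvtColor(c['frame'],cv2.COLOR_RGB2BGR)
cv2.imwrite('pics/top4.png',cv2.resize(im[150:350,310:530],None,fx=2.5,fy=2.5,interpolation=cv2.INTER_CUBIC))
th=np.radians(13.3);ex=np.array([np.cos(th),np.sin(th)]);ey=np.array([-ex[1],ex[0]]);cap=np.array([.4953,-.1455]);o=cap-.06*ex
v,u=np.mgrid[0:480,0:640]
for n in ('top','scene'):
    c=manip.capture(n);z=c['z_map'].astype(float)
    P=np.stack([(u-c['cx'])/c['fx']*z,-(v-c['cy'])/c['fy']*z,-z],-1)@np.array(c['orientation']).T+np.array(c['origin'])
    X=(P[...,:2]-o)@ex;Y=(P[...,:2]-o)@ey;Z=P[...,2]
    dark=c['frame'].max(-1)<90
    m=(X>-.095)&(X<-.02)&(abs(Y)<.03)&(Z>.014)&(Z<.04)&dark
    print(n,'jar',m.sum(),X[m].min(),X[m].max(),Y[m].min(),Y[m].max(),np.median(Z[m]))
    m=(abs(X-.06)<.03)&(abs(Y)<.03)&(Z>.12);print('cap z',np.percentile(Z[m],[50,95]))
    m=(abs(X)<.012)&(abs(Y)<.012)&(z>0);print('mag z',np.percentile(Z[m],[5,25,50,75,95]))
    c0=np.load(n+'.npy',allow_pickle=True).item()
    if n=='top':
        z0=c0['z_map'];print('before depth change in mag',np.median(z[m]-z0[m]))
E
```

```text
time_s: 7.0
eef_pos: [0.4965, 0.196, 0.4313]
tool_rot: [[-0.0, 0.279, 0.96], [-0.001, 0.96, -0.279], [-1.0, -0.001, 0.0]]
force: [-0.1, -0.3, -0.4]
finger_gap: 0.005Traceback (most recent call last):
  File "<stdin>", line 12, in <module>
    return umr_minimum(a, axis, None, out, keepdims, initial, where)
ValueError: zero-size array to reduction operation minimum which has no identity
```

View pics/top4.png

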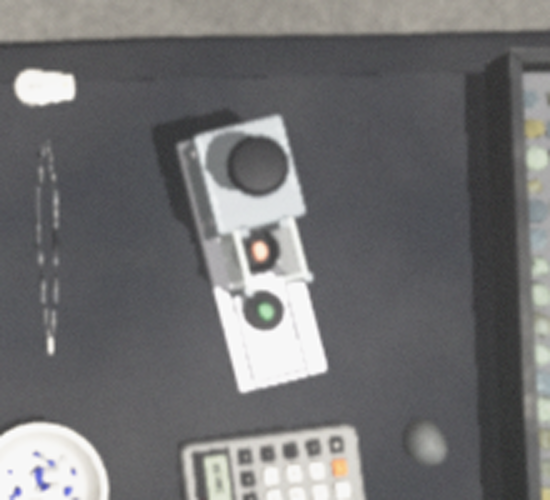

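```bash
python3 - <<'E'
from h import *
th=np.radians(13.3);ex=np.array([np.cos(th),np.sin(th)]);ey=np.array([-ex[1],ex[0]]);o=np.array([.4953,-.1455])-.06*ex
v,u=np.mgrid[0:480,0:640]
for n in ('top','scene'):
    c=manip.capture(n);z=c['z_map'].astype(float)
    P=np.stack([(u-c['cx'])/c['fx']*z,-(v-c['cy'])/c['fy']*z,-z],-1)@np.array(c['orientation']).T+np.array(c['origin'])
    X=(P[...,:2]-o)@ex;Y=(P[...,:2]-o)@ey;Z=P[...,2]
    g=c['frame'].max(-1)
    m=(X>-.1)&(X<-.026)&(abs(Y)<.028)&(g<110)
    print(n,'jar',m.sum(),'Z',np.percentile(Z[m],[5,50,95]),'X',np.percentile(X[m],[2,98]),'Y',np.percentile(Y[m],[2,98]))
    m=(abs(X-.06)<.03)&(abs(Y)<.03)&(Z>.12);print('cap z',np.percentile(Z[m],[50,95]))
    m=(abs(X)<.012)&(abs(Y)<.012)&(z>0);print('mag z',np.percentile(Z[m],[5,50,95]))
    if n=='top':
        z0=np.load('top.npy',allow_pickle=True).item()['z_map'];print('depth change',np.median(z[m]-z0[m]))
        r=[309+int(265/2.5),150+int(310/2.5)];print(r,X[r[1],r[0]],Y[r[1],r[0]],Z[r[1]-8:r[1]+9:2,r[0]],g[r[1]-8:r[1]+9:2,r[0]])
E
```

```text
top jar 96 Z [0.01834386 0.02264529 0.0263549 ] X [-0.05482966 -0.03025746] Y [-0.00660992  0.01807081]
cap z [0.14945115 0.15247069]
mag z [0.04097601 0.04519678 0.05542406]
depth change 0.02220618724822998
[415, 274] -0.042883771002274716 0.0070734887366346744 [0.02396123 0.01965996 0.02893682 0.0324768  0.03657196 0.03005153
 0.02251811 0.02098748 0.02201963] [163  99 108 206 226 195 118 107 215]
scene jar 225 Z [0.00157896 0.02063259 0.02249371] X [-0.09954144 -0.02962859] Y [-0.01176723  0.01744942]
cap z [0.14784224 0.15004016]
mag z [0.00706465 0.01205439 0.01974219]
```

```bash
python3 -c "
from station import manip
print(manip.observe()['time_s']);print(manip.close_job())"
```

```text
7.2
the job is handed in; nothing more can be done
None
```

I pressed the dispenser's plunger straight down once with the closed fingers, held it briefly, then let it rise by itself. I moved the arm clear and handed the job in at 7.2 s. I didn't touch the tag punch.

**Stop reached:** the force on the tool jumped from 9 N to 28 N with the fingertips at about 0.123 m, which is the stop height.

**Last checks, from the top and scene cameras:**
- **Plunger:** the cap is back up, measured at about 0.150 m against 0.151 m at rest.
- **First jar:** it looks upright on the chute, centred about 43 mm in front of the dispenser's origin and about 6–7 mm off the middle line. These figures are good to a few mm.
- **Second jar:** the stack in the magazine dropped 22 mm, one jar height. I couldn't measure this jar directly because the third one hides it from above; the front view shows a dark jar base at the magazine floor.

**What failed:**
- The first move command was refused because its rows lacked the turn values, so nothing moved.
- My first script to measure the jar's position failed because it found no matching pixels. I reran it with looser limits.

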